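# Find the worn centrifuge foot and tag it

## Robot

A 6-joint arm with a two-finger parallel gripper is mounted at the origin on the work surface. World frame = base frame: x ahead of the robot, y to its left, z up, the work surface at z = 0. Lengths are in mm, angles in rad, forces in N, time in s.
With the tool pointing down it reaches from about 325 to 900 mm from the base axis. Payload 6.1 kg.
Tool frame: the origin (TCP) lies midway between the tips of the shut fingers; the grasp point (between the pads) lies 19 mm behind it; z points along the fingers, y is the line along which they close (so a half turn about z gives the same grasp; the last joint's range is limited). The gripper opens to 87 mm and grips with 3 to 60 N. Pads are 19 mm wide; open, the fingers measure 117 mm over their backs; the gripper's body (75 mm by 190 mm) begins 51 mm behind the grasp point.
Start: joints at [1.155, 0.22, 1.526, -0, 1.395, -0.126], TCP at [178.599, 598.931, 222.538] pointing down, gripper open.
Joint ranges: [-2.98, 2.98], [-0.91, 2.08], [0.09, 2.57], [-1.24, 4.39], [0.2, 2.65], [-2.68, 2.68]. Speed limits (rad/s): [2.57, 2.57, 3.01, 3.14, 3.14, 3.14].

## Interface

Orientations are given as a unit quaternion [x, y, z, w].
In Python, from bench import monitor, get_image, camera_params, sign_off gives the robot as it stands.
- The arm moves only by the shell command python3 -m crank 'ROWS'. ROWS is text: rows parted by semicolons, each of 7 numbers parted by spaces: the shift along the tool's x, y, z in mm, then the turn, a rotation vector about the tool's x, y, z in degrees, then the opening in per cent of the stroke, from 0 (shut) to 100 (fully open). A call has 1 to 8 rows; each row shifts and turns the commanded pose from where the row before left it, along the tool's axes as they then stand; what a row does not reach is not made up. A row lasts 1/12 s, in which the tool goes at most 41.7 mm and 7.16 degrees, less where a joint would pass 70% of its speed; a pose out of reach is approached as far as the arm can. A call with a gripper value outside its range is refused whole. The fingers move at their own pace and stop on an object; the grip force is fixed at half the most. Time passes only in rows, so rows that do not move let the fingers close. It gives the time, the measured TCP pose, the force, the opening and the grip force at its end, in the units of the state.
- monitor.sense(): the state, without advancing time (a new reading comes with each control period).
- get_image(name): name is "side" or "top" or "wrist"; returns the picture (480x640x3 uint8, red, green, blue); there is no depth.
- camera_params(name): a dict with "fx", "fy", "cx", "cy" (pixels), "view" (4x4, takes a point from world to camera coordinates); the wrist camera has in their place "hand_eye" (4x4, takes a point from camera to tool coordinates, whose origin is the TCP and whose axes are the flange's). Camera axes: x right, y up, looking along -z (the intrinsics and any distortion apply to the point x, -y, -z); pixel columns grow to the right and rows downward; lengths in mm; the calibration is good to about 2 mm. A picture is of the moment at which its call begins: read the wrist's pose just before it. camera_params takes no time and is no camera call.
- sign_off(): hands the job in; it is judged then, once.
The state is a dict: "time_s": time; "joints": joint angles; "dq": joint speeds; "joint_torque": joint torques, N m; "position": TCP position; "tool_rot": TCP orientation; "contact_force": force on the tool from outside, world axes, zero at the start; "ft_torque": the same for the moment, N m; "opening": finger opening in mm; "finger_force": force on a finger pad.
Only numpy, scipy, OpenCV 4.12 (cv2) and the standard library are available. Lean on these libraries where they do the work, as an engineer would, in place of code of your own. Each camera call takes 0.05 s, during which the arm holds its last target. There are 200 camera calls.

## Task

The centrifuge rattles because one of its three sprung feet has gone soft: going from the robot's left to its right, press each foot's round rubber pad about 8 mm down with the closed fingertips and let it spring back, and feel which one gives most easily. Then push the orange tag of that softest foot all the way down into its white block, leaving the other two tags up, and move clear. Grasp nothing, and leave the brass nuts and everything else on the bench where they are.

Things in the scene. Friction and masses are not known exactly. Their poses are not given: they have to be found in the camera images.
- pad_p_top (a point): Centre of the top of a sprung foot's round black rubber pad (46 mm across, blue dot in the middle), 62 mm above the bench when not pressed; it moves with the pad. The three feet look alike; their springs differ, and any of them may stand at the left, in the middle or at the right. x axis: from the foot's tag towards its pad, z up. The cradle under it is a fixed grey plate, 160 x 76 x 12 mm.
- pad_p (a joint): How far that pad is pressed down, m: 0 free, 0.016 at its stop. It springs back. Force grows with depth; 8 mm down takes about 3 N on the softest foot and more than twice that on the others (up to 11 N, or 18 N at the stop).
- tag_p_top (a point): Centre of the top of the orange push-down tag of the same foot (pad_p): 18 mm along the foot's x by 32 mm along its y, 60 mm from the pad's centre on the robot's side, its top 65 to 67 mm above the bench at the start. It stands up to 18 mm out of a white block (34 x 48 mm, top 49 mm above the bench), which the pad carries: the block sinks with the pad.
- tag_p (a joint): How far that tag is pushed down into its block, m: near 0 up, 0.016 fully down (its top then 2 mm proud of the block). Friction of about 3 N keeps it where it is left; no spring. On the softest foot the pad gives about 9 mm first, then the tag goes in; with both at their stops the tag's top is 35 mm above the bench.
- nut_p: Loose brass lock nut, 22 mm across, 9 mm high, origin under its centre, lying on the cradle about 56 mm beyond the pad. To be left alone.
- pad_q_top (a point): Centre of the top of a sprung foot's round black rubber pad (46 mm across, blue dot in the middle), 62 mm above the bench when not pressed; it moves with the pad. The three feet look alike; their springs differ, and any of them may stand at the left, in the middle or at the right. x axis: from the foot's tag towards its pad, z up. The cradle under it is a fixed grey plate, 160 x 76 x 12 mm.
- pad_q (a joint): How far that pad is pressed down, m: 0 free, 0.016 at its stop. It springs back. Force grows with depth; 8 mm down takes about 3 N on the softest foot and more than twice that on the others (up to 11 N, or 18 N at the stop).
- tag_q_top (a point): Centre of the top of the orange push-down tag of the same foot (pad_q): 18 mm along the foot's x by 32 mm along its y, 60 mm from the pad's centre on the robot's side, its top 65 to 67 mm above the bench at the start. It stands up to 18 mm out of a white block (34 x 48 mm, top 49 mm above the bench), which the pad carries: the block sinks with the pad.
- tag_q (a joint): How far that tag is pushed down into its block, m: near 0 up, 0.016 fully down (its top then 2 mm proud of the block). Friction of about 3 N keeps it where it is left; no spring. On the softest foot the pad gives about 9 mm first, then the tag goes in; with both at their stops the tag's top is 35 mm above the bench.
- nut_q: Loose brass lock nut, 22 mm across, 9 mm high, origin under its centre, lying on the cradle about 56 mm beyond the pad. To be left alone.
- pad_r_top (a point): Centre of the top of a sprung foot's round black rubber pad (46 mm across, blue dot in the middle), 62 mm above the bench when not pressed; it moves with the pad. The three feet look alike; their springs differ, and any of them may stand at the left, in the middle or at the right. x axis: from the foot's tag towards its pad, z up. The cradle under it is a fixed grey plate, 160 x 76 x 12 mm.
- pad_r (a joint): How far that pad is pressed down, m: 0 free, 0.016 at its stop. It springs back. Force grows with depth; 8 mm down takes about 3 N on the softest foot and more than twice that on the others (up to 11 N, or 18 N at the stop).
- tag_r_top (a point): Centre of the top of the orange push-down tag of the same foot (pad_r): 18 mm along the foot's x by 32 mm along its y, 60 mm from the pad's centre on the robot's side, its top 65 to 67 mm above the bench at the start. It stands up to 18 mm out of a white block (34 x 48 mm, top 49 mm above the bench), which the pad carries: the block sinks with the pad.
- tag_r (a joint): How far that tag is pushed down into its block, m: near 0 up, 0.016 fully down (its top then 2 mm proud of the block). Friction of about 3 N keeps it where it is left; no spring. On the softest foot the pad gives about 9 mm first, then the tag goes in; with both at their stops the tag's top is 35 mm above the bench.
- nut_r: Loose brass lock nut, 22 mm across, 9 mm high, origin under its centre, lying on the cradle about 56 mm beyond the pad. To be left alone.
- beaker: Loose glass beaker, 72 mm across, 90 mm high, origin under its centre. To be left alone.
- tip_box: Loose red and clear box of yellow pipette tips, 88 x 122 x 72 mm, origin under its centre. To be left alone.
- tube_rack: Loose yellow tube rack, 90 x 180 x 90 mm, origin under its centre. To be left alone.
- flask: Loose empty glass flask, 80 mm across, 105 mm high, origin under its centre. To be left alone.
- wrench: Loose wrench, 150 mm long, lying flat. To be left alone.
There are look-alikes about, which are no part of the job. What is shaped like the part that bears pad_q_top but purple is not meant. What is shaped like the part that bears pad_r_top but pink is not meant.

How it is judged (in metres and radians):
On the way, in this order (a step that is already met when the one before it is completed fails the run):
1. the left foot's pad is pressed at least 5 mm down by the fingers, all tags still up (value of joint each of tag_p, tag_q, tag_r below 0.006 m and ((value of joint pad_p above 0.005 m and contact force between the fingers and pad_p above 0.5 N and world y of pad_p_top between 0.1 and 1 m) or (value of joint pad_q above 0.005 m and contact force between the fingers and pad_q above 0.5 N and world y of pad_q_top between 0.1 and 1 m) or (value of joint pad_r above 0.005 m and contact force between the fingers and pad_r above 0.5 N and world y of pad_r_top between 0.1 and 1 m))), for 0.05 s.
2. then the middle foot's pad, likewise (value of joint each of tag_p, tag_q, tag_r below 0.006 m and ((value of joint pad_p above 0.005 m and contact force between the fingers and pad_p above 0.5 N and world y of pad_p_top between -0.1 and 0.1 m) or (value of joint pad_q above 0.005 m and contact force between the fingers and pad_q above 0.5 N and world y of pad_q_top between -0.1 and 0.1 m) or (value of joint pad_r above 0.005 m and contact force between the fingers and pad_r above 0.5 N and world y of pad_r_top between -0.1 and 0.1 m))), for 0.05 s.
3. then the right foot's pad, likewise (value of joint each of tag_p, tag_q, tag_r below 0.006 m and ((value of joint pad_p above 0.005 m and contact force between the fingers and pad_p above 0.5 N and world y of pad_p_top between -1 and -0.1 m) or (value of joint pad_q above 0.005 m and contact force between the fingers and pad_q above 0.5 N and world y of pad_q_top between -1 and -0.1 m) or (value of joint pad_r above 0.005 m and contact force between the fingers and pad_r above 0.5 N and world y of pad_r_top between -1 and -0.1 m))), for 0.05 s.
4. then the softest foot's tag is pushed down at least 13 mm (the softest is the one that gives more than 8 mm under a push of less than 5.5 N) (((value of joint tag_p above 0.013 m and value of joint pad_p above 0.008 m and contact force between the fingers and pad_p between 0.5 and 5.5 N) or (value of joint tag_q above 0.013 m and value of joint pad_q above 0.008 m and contact force between the fingers and pad_q between 0.5 and 5.5 N) or (value of joint tag_r above 0.013 m and value of joint pad_r above 0.008 m and contact force between the fingers and pad_r between 0.5 and 5.5 N))), for 0.03 s.
At the end, for the whole second after the job is handed in: Just one tag, that of the softest foot, is at least 13 mm down, the other two tags less than 6 mm, and all three pads have sprung back to within 3 mm (((value of joint tag_p above 0.013 m and value of joint each of tag_q, tag_r below 0.006 m) or (value of joint each of tag_p, tag_r below 0.006 m and value of joint tag_q above 0.013 m) or (value of joint each of tag_p, tag_q below 0.006 m and value of joint tag_r above 0.013 m)) and value of joint each of pad_p, pad_q, pad_r below 0.003 m); the robot touches nothing.
It fails at once if a lock nut or another loose thing is lifted, carried or shoved more than 20 mm (distance of any of nut_p, nut_q, nut_r, beaker, tip_box, tube_rack, flask, wrench from where it was at the start of the episode above 0.02 m).
It also fails if it takes over 48 s, if anything falls off the work surface, if the arm or the gripper's body presses on something with over 40 N, if the wrist force passes 120 N, or if a joint passes its speed limit or range.

## Working session

There is one attempt and no reset: what is moved stays moved. The work goes in short steps, Python scripts to look and compute and a shell command to move; the robot and the scene stay as the last step left them, time stands still between calls to the robot, and variables do not carry over. Pictures are saved under pics/ and viewed, at most 10 in all, crops included, and the job is handed in when it is done.

```bash
mkdir -p pics; ls
python3 - <<'E'
from bench import monitor,get_image,camera_params
import cv2
print(monitor.sense())
for n in("top","side"):
    cv2.imwrite(f"pics/{n}0.png",get_image(n)[:,:,::-1]); print(n,camera_params(n))
print(camera_params("wrist"))
E
```

```text
pics
{'time_s': 0.0, 'joints': array([ 1.15487592e+00,  2.21236307e-01,  1.52762285e+00,  1.93553440e-05,
        1.39469481e+00, -1.26089787e-01]), 'dq': array([ 0.00085891, -0.00123232,  0.00133563, -0.00013999,  0.00195149,
        0.00109732]), 'joint_torque': array([-7.74885666e-04, -4.94609463e+01, -3.87376893e+01,  6.99611474e-02,
        5.69583778e-02, -1.52968955e-04]), 'position': array([178.35520885, 598.35858066, 221.42474143]), 'tool_rot': array([ 1.44410244e-01,  9.89517418e-01, -9.42315048e-04, -2.71700492e-04]), 'contact_force': array([ 0.91229771, -0.77277825,  0.1597571 ]), 'ft_torque': array([-0.00334028, -0.02849359,  0.03266528]), 'finger_force': 0.0, 'opening': 86.86420081312001}
top {'fx': 506.2063409668935, 'fy': 506.2063409668935, 'cx': 312.76536433158486, 'cy': 242.06981907035964, 'view': array([[ 1.30750594e-02, -9.99896762e-01, -5.95885353e-03,
        -3.24638500e+01],
       [ 9.81451585e-01,  1.16934993e-02,  1.91353203e-01,
        -5.65245983e+02],
       [-1.91263769e-01, -8.35028074e-03,  9.81503155e-01,
        -1.22513423e+03],
       [ 0.0000000
[... 283 characters left out ...]
704428e-01,  7.41055383e-01,  6.60505382e-01,
        -9.52915170e+01],
       [-1.10595040e-01, -6.51189187e-01,  7.50813812e-01,
        -1.16971875e+03],
       [ 0.00000000e+00,  0.00000000e+00,  0.00000000e+00,
         1.00000000e+00]])}
{'fx': 374.5237606882543, 'fy': 374.5237606882543, 'cx': 315.82499432724876, 'cy': 240.40979048220427, 'hand_eye': array([[-5.94861397e-04,  9.58356962e-01,  2.85572373e-01,
         7.81733820e+01],
       [ 9.99999627e-01,  3.91080038e-04,  7.70616907e-04,
         7.89229618e-01],
       [ 6.26844423e-04,  2.85572725e-01, -9.58356836e-01,
        -1.61742849e+02],
       [ 0.00000000e+00,  0.00000000e+00,  0.00000000e+00,
         1.00000000e+00]])}
```

View pics/top0.png

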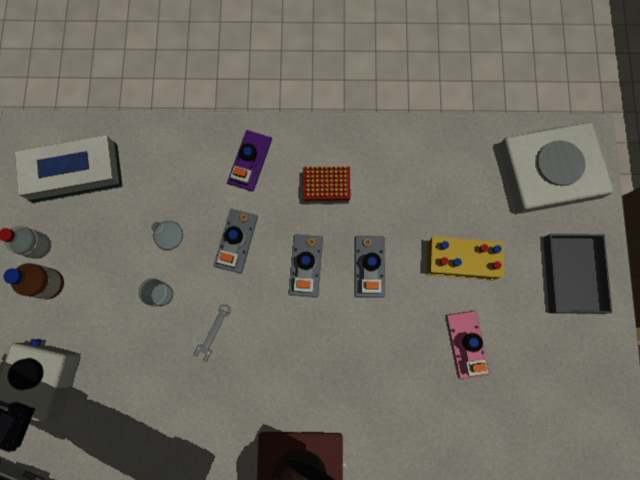

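View pics/side0.png

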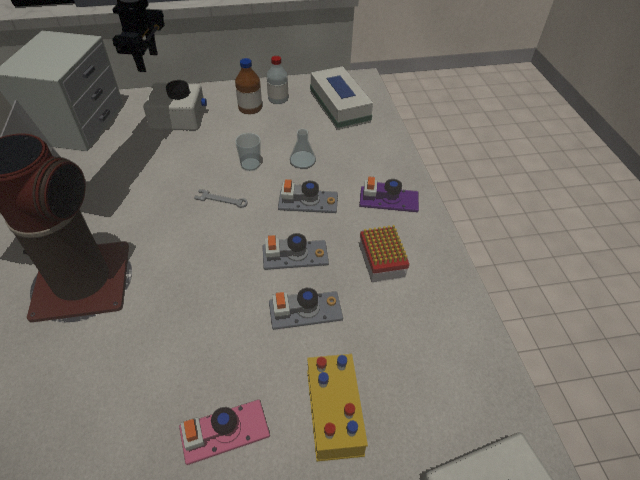

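The top view shows three grey feet with pads at about (233,234), (305,261) and (372,261), and their tags about 25 px below. In the side view the pads are at (310,187), (297,241) and (308,298). The purple and pink ones are decoys.

```bash
cat > h.py <<'E'
import numpy as np,cv2
from bench import camera_params
def mask(im,kind):
    h=cv2.cvtColor(im,cv2.COLOR_RGB2HSV)
    return cv2.inRange(h,(105,120,40),(130,255,255)) if kind=="blue" else cv2.inRange(h,(4,150,120),(16,255,255))
def blobs(im,kind,amin=8):
    n,l,s,c=cv2.connectedComponentsWithStats(mask(im,kind))
    return [(c[i],s[i,4]) for i in range(1,n) if s[i,4]>=amin]
def near(im,kind,uv,r=14):
    b=[(c,a) for c,a in blobs(im,kind) if np.hypot(*(c-uv))<r]
    return max(b,key=lambda x:x[1]) if b else (None,0)
def ray(p,uv,M=None):
    M=np.linalg.inv(p["view"]) if M is None else M
    d=np.array([(uv[0]-p["cx"])/p["fx"],-(uv[1]-p["cy"])/p["fy"],-1])
    return M[:3,3],M[:3,:3]@d
def plane(o,d,z): return o+d*(z-o[2])/d[2]
def tri(rs):
    A=0;b=0
    for o,d in rs:
        d=d/np.linalg.norm(d);P=np.eye(3)-np.outer(d,d);A=A+P;b=b+P@o
    return np.linalg.solve(A,b)
E
python3 - <<'E'
from h import *
np.set_printoptions(precision=1,suppress=True)
T=cv2.imread("pics/top0.png")[:,:,::-1].copy();S=cv2.imread("pics/side0.png")[:,:,::-1].copy()
pt,ps=camera_params("top"),camera_params("side")
for nm,k,z,a,b in [("padL","blue",62,(233,234),(310,187)),("padM","blue",62,(305,261),(297,241)),("padR","blue",62,(372,261),(308,298)),
 ("tagL","orange",66,(227,258),(288,184)),("tagM","orange",66,(303,284),(272,241)),("tagR","orange",66,(372,286),(281,298))]:
    ua,na=near(T,k,a);ub,nb=near(S,k,b); print(nm,ua,na,ub,nb)
    if ua is not None: print("  top",plane(*ray(pt,ua),z))
    if ub is not None: print("  side",plane(*ray(ps,ub),z))
    if ua is not None and ub is not None: print("  tri",tri([ray(pt,ua),ray(ps,ub)]))
E
```

```text
padL [232.8 234.1] 68 [309.7 185.1] 32
  top [582.3 176.5  62. ]
  side [582.1 179.   62. ]
  tri [581.6 176.   64.8]
padM [305.3 259.7] 73 [296.4 239.2] 43
  top [519.2  -7.5  62. ]
  side [518.5  -6.1  62. ]
  tri [518.6  -7.5  63.7]
padR [371.8 260.8] 74 [307.3 295. ] 55
  top [ 518.4 -173.3   62. ]
  side [ 517.8 -171.3   62. ]
  tri [ 517.8 -173.    64.5]
tagL [225.9 256.8] 78 [287.2 183.6] 50
  top [523.4 190.7  66. ]
  side [523.1 190.3  66. ]
  tri [523.3 190.7  65.6]
tagM [303.2 283.8] 88 [271.2 240.3] 67
  top [458.3  -3.2  66. ]
  side [457.9  -3.4  66. ]
  tri [458.1  -3.2  65.8]
tagR [371.6 285. ] 83 [280.  298.4] 92
  top [ 457.5 -171.7   66. ]
  side [ 457.6 -173.3   66. ]
  tri [ 457.7 -171.9   63.9]
```

```bash
cat > go.py <<'E'
# usage: go.py x y z yaw_of_tool_y(deg): prints delta in tool axes + turn about tool z, from measured pose
import sys,numpy as np
from scipy.spatial.transform import Rotation as R
from bench import monitor
s=monitor.sense();r=R.from_quat(s["tool_rot"]);x,y,z,w=map(float,sys.argv[1:])
m=r.as_matrix();cur=np.degrees(np.arctan2(m[1,1],m[0,1]))
print("t",round(s["time_s"],2),"pos",s["position"].round(1),"tool d",(m.T@(np.array([x,y,z])-s["position"])).round(1),"turn z",round(-(w-cur),1),"tilt",m[:,2].round(3),"F",s["contact_force"].round(2),"open",round(s["opening"],1))
E
python3 go.py 582 177 200 76.2
python3 -m crank '-10 -6 0 0 0 0 0;-30 -17 0 0 0 0 0;-32 -18 0 0 0 0 0;-32 -18 0 0 0 0 0;-32 -18 0 0 0 0 0;-32 -18 0 0 0 0 0;-32 -18 0 0 0 0 0;-32 -18 0 0 0 0 0'
python3 go.py 582 177 200 76.2
```

```text
t 0.1 pos [178.4 598.4 221.5] tool d [-507.2 -288.5   21.9] turn z -2.8 tilt [-0.001 -0.002 -1.   ] F [-0.03 -0.16 -0.42] open 87.0
time_s: 0.77
position: [364.6, 404.8, 222.4]
tool_rot: [0.144, 0.99, -0.0, 0.0]
contact_force: [1.1, 1.0, 0.2]
opening: 41.6
finger_force: 0.0
t 0.77 pos [364.6 404.8 222.4] tool d [-273.5 -156.2   22.5] turn z -2.8 tilt [ 0. -0. -1.] F [1.09 1.03 0.25] open 41.6
```

```bash
python3 -m crank '-32 -18 0 0 0 0 0;-32 -18 0 0 0 0 0;-32 -18 0 0 0 0 0;-32 -18 0 0 0 0 0;-32 -18 0 0 0 -1 0;-32 -18 0 0 0 -2 0;-32 -18 0 0 0 0 0;-20 -11 0 0 0 0 0'
python3 -m crank '-10 -8 0 0 0 0 0;0 0 20 0 0 0 0;0 0 30 0 0 0 0;0 0 30 0 0 0 0;0 0 20 0 0 0 0;0 0 10 0 0 0 0;0 0 0 0 0 0 0;0 0 0 0 0 0 0'
python3 go.py 582 177 80 76.2
```

```text
time_s: 1.43
position: [562.7, 204.9, 222.3]
tool_rot: [0.119, 0.993, -0.001, 0.0]
contact_force: [-0.4, -0.2, 1.0]
opening: 1.1
finger_force: 0.0
time_s: 2.1
position: [568.4, 198.8, 112.9]
tool_rot: [0.118, 0.993, -0.0, -0.0]
contact_force: [0.6, 0.1, 0.3]
opening: 0.7
finger_force: 0.0
t 2.1 pos [568.4 198.8 112.9] tool d [-18.3 -18.   32.9] turn z 0.2 tilt [-0. -0. -1.] F [0.6  0.05 0.31] open 0.7
```

Run:
```python
from h import *
from bench import monitor,get_image
from scipy.spatial.transform import Rotation as R
np.set_printoptions(precision=1,suppress=True)
s=monitor.sense();im=get_image("wrist");cv2.imwrite("pics/w1.png",im[:,:,::-1])
p=camera_params("wrist");M=np.eye(4);M[:3,:3]=R.from_quat(s["tool_rot"]).as_matrix();M[:3,3]=s["position"];M=M@p["hand_eye"]
for k,z in(("blue",62),("orange",66)):
    for c,a in blobs(im,k,60): print(k,c,a,plane(*ray(p,c,M),z))
```

```text
blue [283.6 287.8] 384 [579.1 176.4  62. ]
orange [292.5 188.9] 82 [520.8 197.5  66. ]
orange [266.8 211.4] 79 [529.8 180.1  66. ]
```

View pics/w1.png

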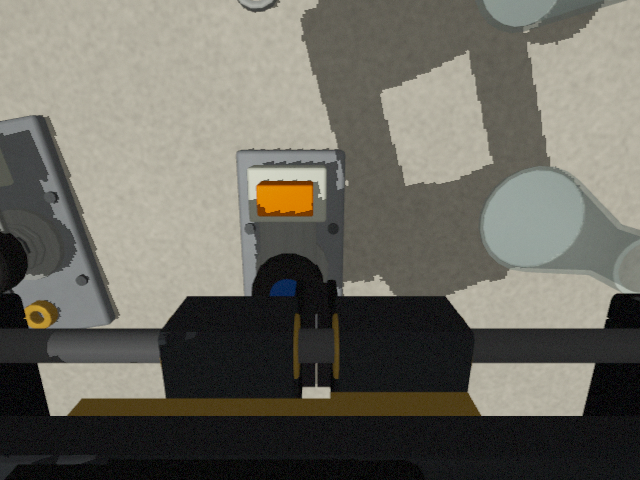

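The wrist view shows the pad dot at (284,288) and the tag at about (285,198), both matching the fixed cameras. Next I'll centre over the left pad and press in steps.

```bash
python3 -m crank '-10 -10 0 0 0 0 0;-8 -9 5 0 0 0 0;0 0 20 0 0 0 0;0 0 10 0 0 0 0;0 0 0 0 0 0 0;0 0 0 0 0 0 0'
python3 go.py 581 177 62 76.2
```

```text
time_s: 2.65
position: [581.2, 175.4, 76.9]
tool_rot: [0.119, 0.993, -0.0, -0.001]
contact_force: [-0.4, 0.5, 0.3]
opening: 0.1
finger_force: 0.0
t 2.65 pos [581.2 175.4  76.9] tool d [ 0.6  1.6 14.9] turn z 0.2 tilt [-0.002 -0.    -1.   ] F [-0.41  0.53  0.29] open 0.1
```

```bash
python3 -m crank '0 1 8 0 0 0 0;0 0 4 0 0 0 0;0 0 2 0 0 0 0;0 0 2 0 0 0 0;0 0 2 0 0 0 0;0 0 0 0 0 0 0;0 0 0 0 0 0 0'
python3 -m crank '0 0 2 0 0 0 0;0 0 2 0 0 0 0;0 0 0 0 0 0 0;0 0 0 0 0 0 0;0 0 0 0 0 0 0'
```

```text
time_s: 3.23
position: [581.7, 177.1, 59.8]
tool_rot: [0.118, 0.993, 0.0, -0.0]
contact_force: [-2.6, -0.2, 3.3]
opening: 0.5
finger_force: 1.6
time_s: 3.65
position: [582.1, 177.1, 55.9]
tool_rot: [0.118, 0.993, 0.0, 0.0]
contact_force: [-3.1, 1.3, 5.1]
opening: 0.7
finger_force: 2.8
```

```bash
python3 -m crank '0 0 2 0 0 0 0;0 0 0 0 0 0 0;0 0 0 0 0 0 0'
for i in 1 2 3; do python3 -m crank '0 0 0 0 0 0 0' | grep -E 'pos|contact'; done
python3 -m crank '0 0 -10 0 0 0 0;0 0 -10 0 0 0 0;0 0 -20 0 0 0 0;0 0 -20 0 0 0 0;0 0 0 0 0 0 0;0 0 0 0 0 0 0'
python3 go.py 518.5 -7.3 100 85.9
```

```text
time_s: 3.9
position: [582.2, 177.1, 54.1]
tool_rot: [0.118, 0.993, 0.0, 0.0]
contact_force: [-2.7, 0.6, 5.4]
opening: 0.3
finger_force: 3.3
position: [582.2, 177.1, 54.1]
contact_force: [-3.4, 0.3, 6.5]
position: [582.2, 177.1, 54.1]
contact_force: [-2.3, 0.9, 7.2]
position: [582.2, 177.1, 54.2]
contact_force: [-3.2, 0.0, 7.1]
time_s: 4.65
position: [583.3, 177.0, 115.5]
tool_rot: [0.118, 0.993, 0.0, 0.002]
contact_force: [-0.0, 1.1, -0.5]
opening: 0.7
finger_force: 0.0
t 4.65 pos [583.3 177.  115.5] tool d [  19.7 -194.4   15.2] turn z -9.5 tilt [ 0.004  0.    -1.   ] F [-0.05  1.12 -0.45] open 0.7
```

Left gives about 6.7 N at 8 mm, so it isn't the soft one. Next is the middle.

```bash
python3 -m crank '1 -10 0 0 0 0 0;3 -30 0 0 0 0 0;3 -32 0 0 0 0 0;3 -32 0 0 0 0 0;3 -32 0 0 0 0 0;3 -30 0 0 0 0 0;3 -20 0 0 0 0 0;1 -8 0 0 0 0 0'
python3 -m crank '0 0 10 0 0 -5 0;0 0 10 0 0 -4.5 0;0 0 10 0 0 0 0;0 0 5 0 0 0 0;0 0 0 0 0 0 0;0 0 0 0 0 0 0'
python3 go.py 518.5 -7.3 62 85.9
```

```text
time_s: 5.32
position: [514.3, -9.6, 111.9]
tool_rot: [0.12, 0.993, -0.0, -0.002]
contact_force: [-0.1, 0.5, -0.0]
opening: 0.6
finger_force: 0.0
time_s: 5.82
position: [516.3, -6.6, 77.9]
tool_rot: [0.036, 0.999, 0.0, -0.001]
contact_force: [0.8, 0.2, 1.2]
opening: 0.7
finger_force: 0.0
t 5.82 pos [516.3  -6.6  77.9] tool d [-2.3 -0.6 15.9] turn z -0.1 tilt [-0.002  0.    -1.   ] F [0.81 0.23 1.15] open 0.7
```

```bash
python3 -m crank '-2 -1 8 0 0 0 0;0 0 4 0 0 0 0;0 0 4 0 0 0 0;0 0 2 0 0 0 0;0 0 2 0 0 0 0;0 0 2 0 0 0 0;0 0 0 0 0 0 0;0 0 0 0 0 0 0'
python3 -m crank '0 0 2 0 0 0 0;0 0 0 0 0 0 0;0 0 0 0 0 0 0'
for i in 1 2 3; do python3 -m crank '0 0 0 0 0 0 0' | grep -E 'pos|contact'; done
```

```text
time_s: 6.48
position: [518.6, -8.0, 56.6]
tool_rot: [0.036, 0.999, 0.0, -0.0]
contact_force: [-1.3, 0.5, 2.1]
opening: 0.4
finger_force: 1.0
time_s: 6.73
position: [518.9, -8.1, 54.7]
tool_rot: [0.036, 0.999, -0.0, 0.0]
contact_force: [-0.9, 0.4, 2.0]
opening: 0.5
finger_force: 1.2
position: [518.9, -8.1, 54.7]
contact_force: [-0.7, 1.2, 1.6]
position: [518.9, -8.1, 54.7]
contact_force: [-0.7, 0.5, 2.1]
position: [518.9, -8.1, 54.7]
contact_force: [-0.1, 0.9, 1.7]
```

Middle takes about 2 N at 7 to 8 mm, so it's soft. Now the right foot.

```bash
python3 -m crank '0 0 -10 0 0 0 0;0 0 -10 0 0 0 0;0 0 -20 0 0 0 0;0 0 -20 0 0 0 0;-1 -10 0 0 0 0 0;-2 -30 0 0 0 0 0;-2 -30 0 0 0 0 0;-2 -32 0 0 0 0 0'
python3 -m crank '-2 -30 0 0 0 0 0;-2 -25 0 0 0 0 0;0 -8 10 0 0 -3 0;0 0 15 0 0 0 0;0 0 10 0 0 0 0;0 0 0 0 0 0 0;0 0 0 0 0 0 0'
python3 go.py 518 -172.8 62 89
```

```text
time_s: 7.65
position: [518.4, -111.4, 115.1]
tool_rot: [0.035, 0.999, -0.0, 0.0]
contact_force: [-0.2, 0.3, -0.0]
opening: 0.8
finger_force: 0.0
time_s: 8.23
position: [517.1, -173.0, 78.8]
tool_rot: [0.01, 1.0, 0.0, -0.001]
contact_force: [0.7, 0.2, 0.7]
opening: 0.3
finger_force: 0.0
t 8.23 pos [ 517.1 -173.    78.8] tool d [-0.9  0.2 16.8] turn z -0.1 tilt [-0.002  0.001 -1.   ] F [0.65 0.24 0.69] open 0.3
```

```bash
python3 -m crank '-1 0 8 0 0 0 0;0 0 5 0 0 0 0;0 0 4 0 0 0 0;0 0 2 0 0 0 0;0 0 2 0 0 0 0;0 0 2 0 0 0 0;0 0 0 0 0 0 0;0 0 0 0 0 0 0'
python3 -m crank '0 0 2 0 0 0 0;0 0 0 0 0 0 0;0 0 0 0 0 0 0'
for i in 1 2 3; do python3 -m crank '0 0 0 0 0 0 0' | grep -E 'pos|contact'; done
python3 go.py 457.9 -3.2 115 85.9
```

```text
time_s: 8.9
position: [519.2, -173.2, 57.4]
tool_rot: [0.009, 1.0, 0.0, 0.0]
contact_force: [-3.3, 3.1, 8.8]
opening: 0.1
finger_force: 3.9
time_s: 9.15
position: [519.2, -173.2, 55.7]
tool_rot: [0.009, 1.0, 0.0, 0.0]
contact_force: [-2.7, 2.7, 9.9]
opening: 0.5
finger_force: 4.7
position: [519.2, -173.2, 55.7]
contact_force: [-2.6, 2.4, 10.1]
position: [519.2, -173.2, 55.8]
contact_force: [-2.9, 3.0, 8.3]
position: [519.2, -173.2, 55.8]
contact_force: [-3.5, 2.4, 8.8]
t 9.4 pos [ 519.2 -173.2   55.8] tool d [ 64.5 168.8 -59.2] turn z 3.0 tilt [ 0.  0. -1.] F [-3.48  2.35  8.85] open 0.6
```

Right takes about 9.3 N and is stiff, so the middle foot is the softest. I'll press the right one slightly further for margin, lift, and go to the middle tag.

```bash
python3 -m crank '0 0 1.5 0 0 0 0;0 0 0 0 0 0 0;0 0 0 0 0 0 0'
python3 -m crank '0 0 -10 0 0 0 0;0 0 -10 0 0 0 0;0 0 -20 0 0 0 0;0 0 -25 0 0 0 0;5 10 0 0 0 0 0;12 30 0 0 0 0 0;12 30 0 0 0 0 0;12 32 0 0 0 0 0'
python3 -m crank '12 32 0 0 0 0 0;8 25 0 0 0 0 0;3 10 0 0 0 0 0;0 0 0 0 0 3 0;0 0 10 0 0 0 0;0 0 0 0 0 0 0;0 0 0 0 0 0 0'
python3 go.py 457.9 -3.2 80 85.9
```

```text
time_s: 9.65
position: [519.2, -173.2, 54.4]
tool_rot: [0.009, 1.0, 0.0, 0.0]
contact_force: [-3.4, 3.7, 10.4]
opening: 0.6
finger_force: 5.3
time_s: 10.32
position: [479.1, -70.0, 118.0]
tool_rot: [0.01, 1.0, -0.0, 0.0]
contact_force: [0.5, 0.2, 0.9]
opening: 0.5
finger_force: 0.0
time_s: 10.9
position: [457.6, -3.7, 107.1]
tool_rot: [0.035, 0.999, -0.0, -0.001]
contact_force: [0.3, 0.7, -0.0]
opening: 0.4
finger_force: 0.0
t 10.9 pos [457.6  -3.7 107.1] tool d [-0.3  0.5 27.1] turn z 0.0 tilt [-0.002  0.    -1.   ] F [ 0.29  0.7  -0.01] open 0.4
```

Run:
```python
from h import *
from bench import get_image
np.set_printoptions(precision=1,suppress=True)
im=get_image("side");cv2.imwrite("pics/s2.png",cv2.resize(im[150:350,180:400,::-1],None,fx=2.5,fy=2.5))
```

```text
(no output)
```

View pics/s2.png

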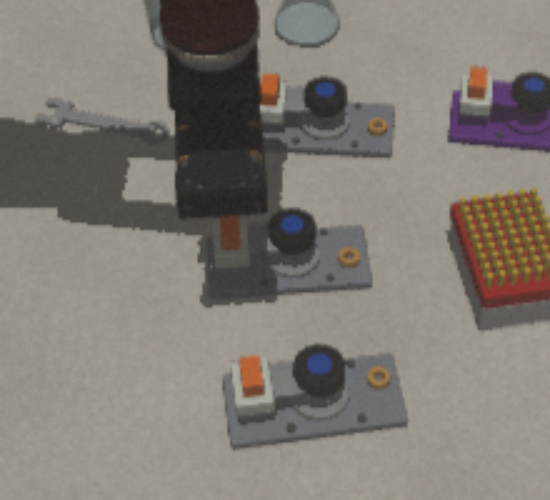

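The gripper sits right over the middle tag (crop at about (228,235)); the other tags are up and the nuts haven't moved. Pushing down in small steps.

```bash
python3 -m crank '0 0 15 0 0 0 0;0 0 12 0 0 0 0;0 0 8 0 0 0 0;0 0 4 0 0 0 0;0 0 4 0 0 0 0;0 0 3 0 0 0 0;0 0 3 0 0 0 0;0 0 0 0 0 0 0'
python3 -m crank '0 0 2 0 0 0 0;0 0 2 0 0 0 0;0 0 2 0 0 0 0;0 0 2 0 0 0 0;0 0 0 0 0 0 0;0 0 0 0 0 0 0'
python3 -m crank '0 0 2 0 0 0 0;0 0 1 0 0 0 0;0 0 1 0 0 0 0;0 0 0 0 0 0 0;0 0 0 0 0 0 0'
```

```text
time_s: 11.62
position: [458.4, -3.5, 59.0]
tool_rot: [0.036, 0.999, -0.0, 0.0]
contact_force: [-1.3, -1.4, 1.8]
opening: 0.5
finger_force: 1.2
time_s: 12.12
position: [458.5, -3.4, 51.2]
tool_rot: [0.036, 0.999, -0.0, 0.0]
contact_force: [0.3, -0.6, 2.6]
opening: 0.2
finger_force: 1.4
time_s: 12.53
position: [458.5, -3.3, 47.2]
tool_rot: [0.036, 0.999, -0.0, 0.0]
contact_force: [0.7, -1.6, 3.3]
opening: 0.6
finger_force: 1.4
```

```bash
for i in 1 2; do echo; done
python3 -m crank '0 0 1 0 0 0 0;0 0 1 0 0 0 0;0 0 1 0 0 0 0;0 0 1 0 0 0 0;0 0 0 0 0 0 0'|grep -E 'pos|cont'
python3 -m crank '0 0 1 0 0 0 0;0 0 0 0 0 0 0;0 0 0 0 0 0 0'|grep -E 'pos|cont'
python3 -m crank '0 0 1 0 0 0 0;0 0 0 0 0 0 0;0 0 0 0 0 0 0'|grep -E 'pos|cont'
python3 -m crank '0 0 1 0 0 0 0;0 0 0 0 0 0 0;0 0 0 0 0 0 0'|grep -E 'pos|cont'
```

```text
position: [458.3, -3.2, 42.9]
contact_force: [0.6, -1.2, 2.4]
position: [458.2, -3.2, 42.0]
contact_force: [1.5, -0.9, 3.1]
position: [458.2, -3.2, 41.0]
contact_force: [2.2, -1.2, 4.1]
position: [458.2, -3.2, 40.0]
contact_force: [2.1, -0.3, 3.4]
```

```bash
python3 -m crank '0 0 1 0 0 0 0;0 0 0 0 0 0 0;0 0 0 0 0 0 0'|grep -E 'pos|cont'
python3 -m crank '0 0 1 0 0 0 0;0 0 0 0 0 0 0;0 0 0 0 0 0 0'|grep -E 'pos|cont'
python3 -m crank '0 0 1 0 0 0 0;0 0 0 0 0 0 0;0 0 0 0 0 0 0'|grep -E 'pos|cont'
```

```text
position: [458.2, -3.2, 39.0]
contact_force: [1.3, 0.0, 3.8]
position: [458.2, -3.2, 38.0]
contact_force: [1.1, 0.2, 3.8]
position: [458.2, -3.2, 37.0]
contact_force: [1.2, 0.5, 5.2]
```

```bash
python3 -m crank '0 0 -3 0 0 0 0;0 0 -5 0 0 0 0;0 0 -10 0 0 0 0;0 0 -20 0 0 0 0;0 0 -30 0 0 0 0;0 0 -30 0 0 0 0;0 0 -30 0 0 0 0;10 0 -10 0 0 0 0'
python3 -m crank '25 0 0 0 0 0 0;25 0 0 0 0 0 0;20 0 0 0 0 0 0;10 0 0 0 0 0 0;0 0 0 0 0 0 0;0 0 0 0 0 0 0'
python3 - <<'E'
from h import *
from bench import get_image
im=get_image("side");w=get_image("wrist")
a=cv2.resize(im[150:350,180:400,::-1],(440,400));b=cv2.resize(w[:,:,::-1],(360,400))
cv2.imwrite("pics/s3.png",np.hstack([a,b]))
E
```

```text
time_s: 15.12
position: [450.5, -3.0, 180.1]
tool_rot: [0.036, 0.999, -0.0, 0.003]
contact_force: [0.7, -0.2, 0.3]
opening: 0.5
finger_force: 0.0
time_s: 15.62
position: [368.0, 3.2, 175.2]
tool_rot: [0.036, 0.999, -0.0, 0.0]
contact_force: [-1.0, 0.3, -0.6]
opening: 0.5
finger_force: 0.0
```

View pics/s3.png

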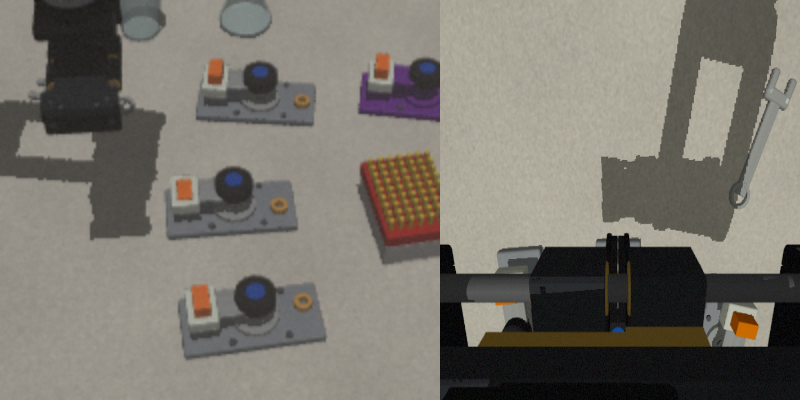

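The middle tag at (184,190) is down in its block and its pad has sprung back. The left and right tags are still up, and the nuts and loose things haven't moved. Handing in.

```bash
python3 -c "
from bench import sign_off
print(sign_off())"
```

```text
the job is handed in; nothing more can be done
None
```

The middle foot is the softest: about 2 N at 7–8 mm, against roughly 7 N on the left and 10 N on the right. Its tag is pushed down and the other two are up; the arm is clear and the job is handed in, with no verdict shown.

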